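Slide the punching board into its locating notches

TASK

Push the white cutting board along the rails of its wooden frame with the fingertips, to the robot's left, until it drops into the locating notches and lies flat, sunk level with the frame's side cheeks. Only push it: do not lift or tip it, stop pushing as soon as it has dropped rather than ramming it against the notches, and leave the jar, the thread spool and the sanding block where they stand.

Things in the scene. Friction and masses are not known exactly. Their poses are not given: they have to be found in the camera images.
- board_frame: Fixed wooden frame on the table, 300 mm long (x) by 288 wide (y). Origin: centre of its underside. Its +x is the direction the board must slide (roughly world +y, to the robot's left). 6 mm plywood floor; a 10 mm thick side cheek along each long side, inner faces at y = +-134 mm, tops 38 mm above the table. Both ends are open above the floor.
- rail_level (a point): Point on the frame's middle, at the height of the rail tops (20 mm above the table). Two dark steel rails along x, each 30 mm wide, at y = +-100 to +-130 mm; the space between them is free down to the floor. Each rail has two notches, 16 mm wide, 10 mm deep, 120 mm apart.
- board_top (a point): Centre of the board's top face. Height: 46 mm above the table while riding, 38 mm when seated. The rails are adjustable, so the notches' place differs every time and is not told: 40 to 100 mm of sliding are needed, and the seated board's centre is at frame x 25 to 65 mm. Sliding takes under 8 N; once notched the board stops dead and the push force rises sharply; over 90 N is ramming.
- board: Loose white plastic cutting board, 150 mm along its x (same way as the frame's x), 262 along y, 18 thick, about 0.56 kg. Origin: centre of the underside. Two cross battens under it, 12 mm wide, 8 high, at x = +-60 mm, ride on the rail tops (board underside 28 mm above the table). Over the notches it drops 8 mm to rest on the rails (underside 20 mm), level with the cheeks. 3 mm play at each cheek.
- push_edge (a point): Middle of the board's rear edge face (board x = -75 mm, half-way up the thickness): the upright face to push on, toward the board's +x. Behind it the space above the frame's floor (6 mm above the table) is free for 40 mm or more, then comes the bare table.
- jar: Small clear jar with a gold lid, 47 mm across, 50 mm high, standing beyond the far end of the frame; leave alone. Origin: centre of its underside.
- thread: Spool of tan thread, 41 x 48 mm, 67 mm high, standing beyond the far end of the frame; leave alone. Origin: centre of its underside.
- sander: Brown sanding block, 36 x 62 x 27 mm, lying near the rear end of the frame on the side away from the robot; leave alone. Origin: centre of its underside.

How it is judged (in metres and radians):
On the way:
1. The board is pushed along on top of the rails: at least 20 mm, still riding high (distance of board from where it was at the start of the episode above 0.02 m and z of board in the frame of board_frame above 0.0255 m and contact force between the fingers and board above 0.2 N).
At the end, for the whole second after the job is handed in: The board lies at rest and flat (tilt under 0.02 rad) with both battens in the notches: its underside between 16.5 and 22.5 mm above the frame's underside, its centre at frame x 18 to 72 mm and within 7 mm of the frame's middle line, square within 0.06 rad (z of board in the frame of board_frame between 0.0165 and 0.0225 m and x of board in the frame of board_frame between 0.018 and 0.072 m and y of board in the frame of board_frame between -0.007 and 0.007 m and angle between board's own z axis and vertical below 0.02 rad and angle between the x axis of board and the x axis of board_frame, either way round below 0.06 rad and linear speed of board below 0.01 m/s); the robot touches nothing.
It fails at once if the board is lifted (more than 6 mm above riding height) or tipped (more than 0.12 rad) (z of board in the frame of board_frame above 0.034 m or angle between board's own z axis and vertical above 0.12 rad).
It fails at once if the board is rammed: more than 90 N between fingers and board (contact force between the fingers and board above 90 N).
It fails at once if the jar, thread spool or sanding block is displaced by more than 15 mm (distance of any of jar, thread, sander from where it was at the start of the episode above 0.015 m).
It also fails if it takes over 35 s, if anything falls off the work surface, if the arm or the gripper's body presses on something with over 40 N, if the wrist force passes 120 N, or if a joint passes its speed limit or range.

ROBOT

A 6-joint arm with a two-finger parallel gripper is mounted at the origin on a cart in front of the work surface, level with it; the furniture and walls round the work are solid. World frame = base frame: x ahead of the robot, y to its left, z up, the work surface at z = 0. Lengths are in m, angles in degrees, forces in N, time in s.
With the tool pointing down it reaches from about 0.375 to 0.9 m from the base axis. Payload 3.1 kg.
Tool frame: the origin (TCP) lies between the finger pads; the fingertips stand 11 mm ahead of it and the grasp point (between the pads) lies 8 mm behind it; z points along the fingers, y is the line along which they close (so a half turn about z gives the same grasp; the last joint's range is limited). The gripper opens to 87 mm and grips with 3 to 60 N. Pads are 19 mm wide; open, the fingers measure 117 mm over their backs; the gripper's body (75 mm by 190 mm) begins 51 mm behind the grasp point.
Start: joints at [-73.768, 30.224, 82.088, -0, 67.689, -10.227], TCP at [0.278, -0.559, 0.234] pointing down, gripper open.
Joint ranges: [-176.69, 176.69], [-43.24, 126.21], [12.49, 139.97], [-82, 262], [0, 151.66], [-163.58, 163.58]. Speed limits (degrees/s): [159.86, 159.86, 180, 180, 180, 180].

INTERFACE

Orientations are given as a 3x3 rotation matrix whose columns are the frame's x, y, z axes.
In Python, from rig import bot gives the robot as it stands.
- The arm moves only by the tool apply_moves, never from a script. Its argument "steps" is a list that holds one entry, the list of rows, each a list of 7 numbers: the shift along the tool's x, y, z in cm, then the turn, a rotation vector about the tool's x, y, z in degrees, then the gripper command: -1 is shut, 1 is fully open, values between are in proportion. In form: [[[dx, dy, dz, rx, ry, rz, jaw], ...]]. A call has 1 to 20 rows; each row is the pose to reach, as a shift and turn from the pose commanded when the call began, along the tool's axes at that moment; what a row does not reach only later rows make up. A row lasts 1/8 s, in which the tool goes at most 62.5 mm and 10.7 degrees, less where a joint would pass 70% of its speed; a pose out of reach is approached as far as the arm can. A call with a gripper value outside its range is refused whole. The fingers move at their own pace and stop on an object; the grip force is fixed at half the most. Time passes only in rows, so rows that repeat a pose let the fingers close. It gives the time, the measured TCP pose, the force, the opening and the grip force at its end, in the units of the state.
- bot.read_state(): the state, without advancing time (a new reading comes with each control period).
- bot.capture(name): name is "scene" or "top" or "wrist"; returns the picture (420x560x3 uint8, blue, green, red); there is no depth.
- bot.camera_model(name): a dict with "intrinsics" (3x3 intrinsics, pixels), "R" (3x3) and "t" (3): a world point X has camera coordinates R X + t. Camera axes: x right, y down, z forward; pixel columns grow to the right and rows downward; lengths in m; the calibration is good to about 2 mm. A picture is of the moment at which its call begins: read the wrist's pose just before it. camera_model takes no time and is no camera call; for the wrist camera it gives the pose at the moment of the call.
- bot.hand_in(): hands the job in; it is judged then, once.
The state is a dict: "time_s": time; "joint_positions": joint angles; "qvel": joint speeds; "tau": joint torques, N m; "position": TCP position; "tcp_rot": TCP orientation; "force": force on the tool from outside, world axes, zero at the start; "moment": the same for the moment, N m; "opening": opening from 0.0 (shut) to 1.0 (fully open); "grasp_force": force on a finger pad.
Only numpy, scipy, OpenCV 4.12 (cv2) and the standard library are available. Lean on these libraries where they do the work, as an engineer would, in place of code of your own. Each camera call takes 0.05 s, during which the arm holds its last target. There are 200 camera calls.

## Working session

There is one attempt and no reset: what is moved stays moved. The work goes in short steps, Python scripts to look and compute and a tool call to move; the robot and the scene stay as the last step left them, time stands still between calls to the robot, and variables do not carry over. Pictures are saved under pics/ and viewed, at most 10 in all, crops included, and the job is handed in when it is done.

Besides the shell and the picture viewer there is one more tool, called after "Call:" by a JSON object that holds its "op" and its "data", one argument or row to a line. apply_moves: Moves the arm, as the interface text tells. Its arguments: {"type":"object","properties":{"steps":{"type":"array","items":{"type":"array","items":{"type":"array","items":{"type":"number"}}}}},"required":["steps"]}

```bash
mkdir -p pics; python3 - <<'E'
from rig import bot
import cv2
for n in("scene","top"):
    cv2.imwrite(f"pics/{n}0.png",cv2.resize(bot.capture(n),(800,600),interpolation=cv2.INTER_CUBIC))
    c=bot.camera_model(n);print(n,c)
s=bot.read_state();print(s["time_s"],s["position"],s["tcp_rot"],s["force"])
E
```

```text
scene {'intrinsics': array([[541.97549315,   0.        , 284.97550319],
       [  0.        , 541.97549315, 226.75875701],
       [  0.        ,   0.        ,   1.        ]]), 'R': array([[-0.81368682, -0.5812448 , -0.00826071],
       [-0.4483991 ,  0.63663237, -0.62740535],
       [ 0.36993513, -0.50680737, -0.77864901]]), 't': array([0.56207101, 0.24318448, 0.94768638])}
top {'intrinsics': array([[476.28135267,   0.        , 269.08700004],
       [  0.        , 476.28135267, 223.6086279 ],
       [  0.        ,   0.        ,   1.        ]]), 'R': array([[-0.01326839, -0.99987805, -0.00823618],
       [-0.98140389,  0.01459982, -0.19139815],
       [ 0.19149505,  0.00554348, -0.98147792]]), 't': array([0.16000693, 0.63051991, 1.07677874])}
0.1 [ 0.27830393 -0.55890198  0.2326673 ] [[ 8.95254663e-01  4.45554436e-01 -5.76673018e-04]
 [ 4.45554694e-01 -8.95252752e-01  1.87746120e-03]
 [ 3.20243059e-04 -1.93774526e-03 -9.99998071e-01]] [0.53423771 0.05200806 0.67180286]
```

View pics/top0.png

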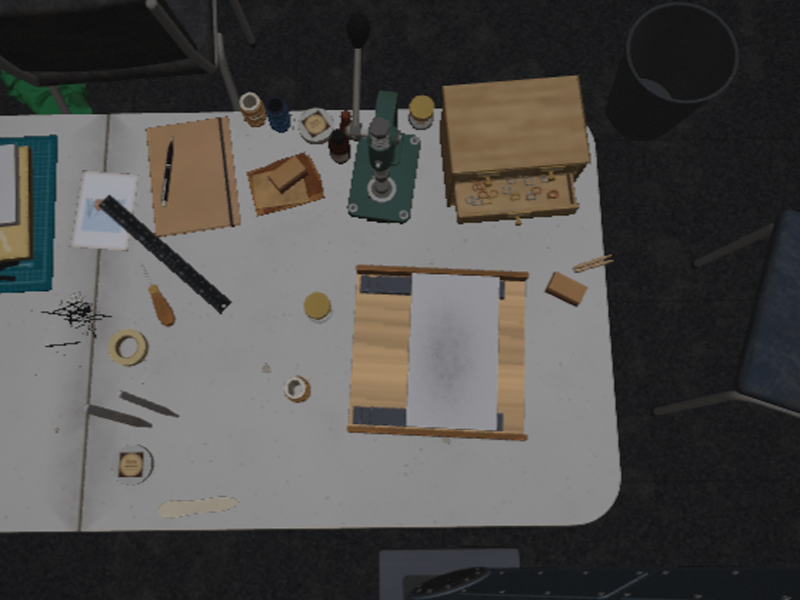

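View pics/scene0.png

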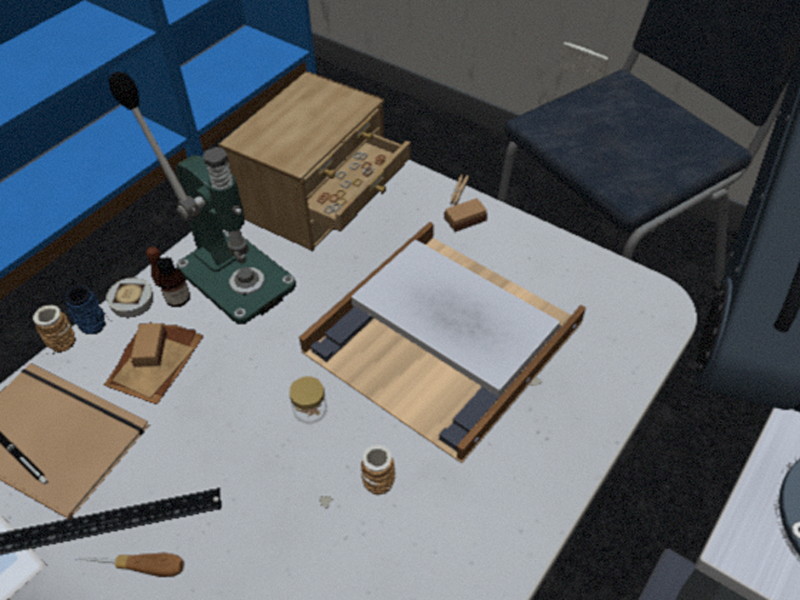

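The top view shows the board at about (407–498, 275–430) in the frame (350–527, 267–438). The sanding block is at (566,288), the jar at (317,305) and the spool at (296,389). Next I'll enlarge a crop to read the corners.

```bash
python3 - <<'E'
from rig import bot
import cv2
im=bot.capture("top")[175:325,235:435]
cv2.imwrite("pics/top1.png",cv2.resize(im,(800,600),interpolation=cv2.INTER_CUBIC))
E
cat > h.py <<'E'
import numpy as np
def ray(c,u,v,z):
    K,R,t=(np.array(c[k]) for k in("intrinsics","R","t"))
    d=R.T@np.linalg.solve(K,[u,v,1]);o=-R.T@t
    return o+d*(z-o[2])/d[2]
E
```

```text
(no output)
```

View pics/top1.png

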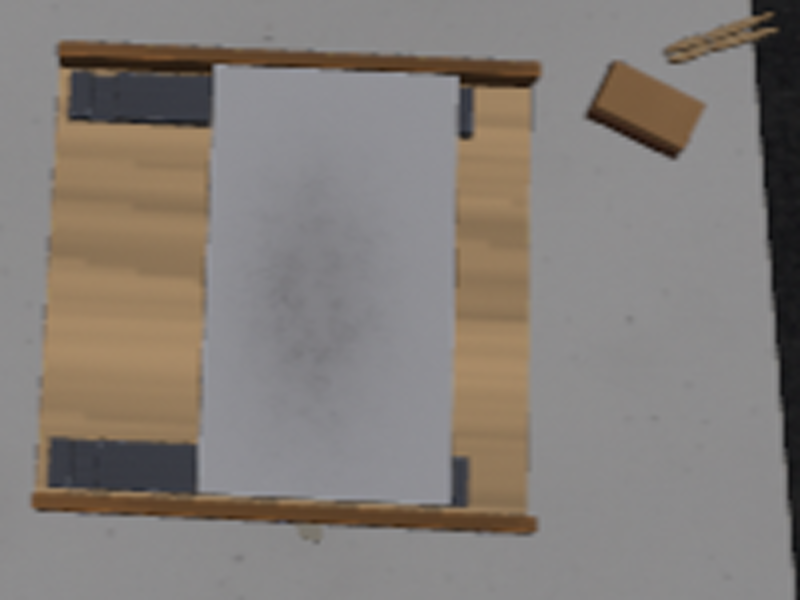

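The crop shows the board's top corners at (214,66), (459,76), (450,503) and (198,493). The cheek ends are at (60,42), (541,62), (33,508) and (536,532), and there are faint front-notch lines at x≈95.

```bash
python3 - <<'E'
from rig import bot
from h import *
c=bot.camera_model("top")
def p(u,v,z): return ray(c,235+(u+.5)/4-.5,175+(v+.5)/4-.5,z)
B=[p(*q,.046) for q in[(214,66),(459,76),(450,503),(198,493)]]
F=[p(*q,.038) for q in[(60,42),(541,62),(536,532),(33,509)]]
S=[p(*q,.027) for q in[(617,61),(705,104),(678,150),(592,107)]]
for n,P in(("board",B),("frame",F),("sander",S)):
    P=np.array(P);print(n,P.round(4).tolist(),P.mean(0).round(4))
    d=P[0]+P[3]-P[1]-P[2];print(" +x yaw",np.degrees(np.arctan2(d[1],d[0])).round(2),np.linalg.norm(d)/2, " cross",np.degrees(np.arctan2(*(P[3]-P[0]+P[2]-P[1])[1::-1])))
for q in[(94,95),(97,465),(80,95)]: print(p(*q,.02))
s=bot.read_state();print(s["position"],s["time_s"])
E
```

```text
board [[0.7163, 0.1034, 0.046], [0.7077, -0.0465, 0.046], [0.4495, -0.0294, 0.046], [0.4573, 0.1182, 0.046]] [0.5827 0.0364 0.046 ]
 +x yaw 86.84 0.14899274169590668  cross 176.47596561209699
frame [[0.7353, 0.1982, 0.038], [0.7179, -0.0988, 0.038], [0.4322, -0.0805, 0.038], [0.4496, 0.2158, 0.038]] [0.5837 0.0587 0.038 ]
 +x yaw 86.64 0.2971524495171932  cross 176.41237046239215
sander [[0.7207, -0.1485, 0.027], [0.6923, -0.2012, 0.027], [0.6634, -0.1826, 0.027], [0.6915, -0.1312, 0.027]] [ 0.692  -0.1658  0.027 ]
 +x yaw 61.54 0.059239342066169966  cross 148.26799131863777
[0.70563177 0.17796517 0.02      ]
[0.47582988 0.17819177 0.02      ]
[0.70576626 0.18673551 0.02      ]
[ 0.27833922 -0.55897617  0.23277765] 0.15
```

Call:
{"op": "apply_moves", "data": {
  "steps": [
    [[12, -7.7, 2, 0, 0, -15, 1], [24, -15.3, 4, 0, 0, -30, 1], [36, -23, 6, 0, 0, -45, 1], [48.6, -30.7, 8, 0, 0, -60.2, 1], [48.6, -30.7, 8, 0, 0, -60.2, 1], [48.6, -30.7, 8, 0, 0, -60.2, 1], [48.6, -30.7, 8, 0, 0, -60.2, 1], [48.6, -30.7, 8, 0, 0, -60.2, 1], [48.6, -30.7, 8, 0, 0, -60.2, 1], [48.6, -30.7, 8, 0, 0, -60.2, 1], [48.6, -30.7, 8, 0, 0, -60.2, 1], [48.6, -30.7, 8, 0, 0, -60.2, 1], [48.6, -30.7, 8, 0, 0, -60.2, 1], [48.6, -30.7, 8, 0, 0, -60.2, 1]]
  ]
}}

```text
time_s: 1.9
position: [0.5764, -0.0694, 0.1538]
tcp_rot: [[0.06, 0.998, 0.0], [0.998, -0.06, -0.0], [-0.0, 0.0, -1.0]]
force: [0.6, -0.3, 0.1]
opening: 1.0
grasp_force: 0.0
```

Call:
{"op": "apply_moves", "data": {
  "steps": [
    [[0, 0, 4, 0, 0, 0, 1], [0, 0, 8, 0, 0, 0, 1], [0, 0, 11, 0, 0, 0, 1], [0, 0, 12.4, 0, 0, 0, 1], [0, 0, 12.4, 0, 0, 0, 1], [0, 0, 12.4, 0, 0, 0, 1]]
  ]
}}

```text
time_s: 2.65
position: [0.5777, -0.0685, 0.0307]
tcp_rot: [[0.058, 0.998, 0.002], [0.998, -0.058, -0.001], [-0.001, 0.002, -1.0]]
force: [-0.2, 0.4, -0.6]
opening: 0.999
grasp_force: 0.0
```

```bash
python3 - <<'E'
from rig import bot
import cv2,numpy as np
a=bot.capture("top")[175:325,235:435];b=bot.capture("wrist")
cv2.imwrite("pics/v2.png",np.hstack([cv2.resize(a,(400,300)),cv2.resize(b,(400,300))]))
s=bot.read_state();print(s["time_s"],s["position"],s["force"])
E
```

```text
2.75 [ 0.57775231 -0.06843968  0.03089875] [ 0.52104856 -0.01479626  0.27567601]
```

View pics/v2.png

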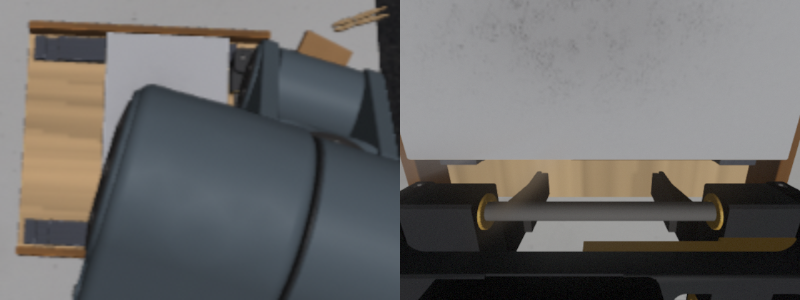

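The fingertips are behind the board and square to it, with a gap of about 20 mm. Next I'll zoom in on the front notches.

```bash
python3 - <<'E'
from rig import bot
import cv2,numpy as np
s=bot.capture("scene");t=bot.capture("top")
f=lambda a:cv2.resize(np.clip(a.astype(float)*1.8,0,255).astype(np.uint8),(400,300),interpolation=cv2.INTER_CUBIC)
g=[s[210:258,210:274],s[268:316,300:364],t[180:216,245:293],t[270:306,240:288]]
g=[f(a) for a in g]
cv2.imwrite("pics/v3.png",np.vstack([np.hstack(g[:2]),np.hstack(g[2:])]))
E
```

```text
(no output)
```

View pics/v3.png

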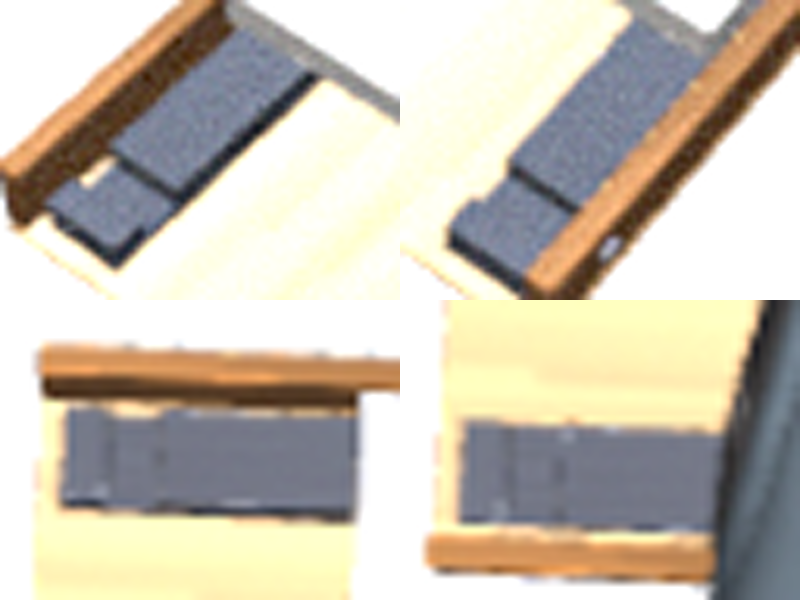

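The crops show the front-notch edges in the top view: the far rail at x≈112 and 160, the near rail at about 110 and 157. In the scene crops the rear notch edge runs (110,155)–(178,195) on the left and starts at (112,170) on the right.

```bash
python3 - <<'E'
from rig import bot
from h import *
O=np.array([.5837,.0587]);a=np.radians(86.65);f=np.array([np.cos(a),np.sin(a)])
def q(cam,u0,v0,s,u,v):
    p=ray(bot.camera_model(cam),u0+(u+.5)/s-.5,v0+(v+.5)/s-.5,.02)[:2]
    print(cam,((p-O)@f).round(4),((p-O)@[-f[1],f[0]]).round(4))
s=400/48
for u,v in[(112,150),(160,150)]: q("top",245,180,s,u,v)
for u,v in[(110,170),(157,175)]: q("top",240,270,s,u,v)
for u,v in[(110,155),(178,195)]: q("scene",210,210,6.25,u,v)
for u,v in[(112,170),(172,205)]: q("scene",300,268,6.25,u,v)
s=bot.read_state();print((s["position"][:2]-O)@f,s["position"])
E
```

```text
top 0.1266 -0.1168
top 0.1122 -0.1175
top 0.1278 0.1131
top 0.1142 0.114
scene 0.1161 -0.1266
scene 0.1145 -0.0981
scene 0.1165 0.1047
scene 0.1151 0.126
-0.127144087777517 [ 0.57751375 -0.06829961  0.03067149]
```

The notch centre is at frame x ≈ 0.121, so the board should seat at about 0.061, roughly 83 mm of travel. That means a drop at about 10.3 cm of tool shift.

Call:
{"op": "apply_moves", "data": {
  "steps": [
    [[0.8, 0, 0, 0, 0, 0, 1], [1.4, 0, 0, 0, 0, 0, 1], [1.8, 0, 0, 0, 0, 0, 1], [2.2, 0, 0, 0, 0, 0, 1], [2.6, 0, 0, 0, 0, 0, 1], [3.0, 0, 0, 0, 0, 0, 1], [3.4, 0, 0, 0, 0, 0, 1], [3.8, 0, 0, 0, 0, 0, 1], [4.2, 0, 0, 0, 0, 0, 1], [4.6, 0, 0, 0, 0, 0, 1]]
  ]
}}

```text
time_s: 4.1
position: [0.5795, -0.0219, 0.0296]
tcp_rot: [[0.058, 0.998, 0.0], [0.998, -0.058, -0.0], [-0.0, 0.0, -1.0]]
force: [-0.3, -3.7, 0.3]
opening: 1.002
grasp_force: 1.4
```

Call:
{"op": "apply_moves", "data": {
  "steps": [
    [[0.4, 0, 0, 0, 0, 0, 1], [0.8, 0, 0, 0, 0, 0, 1], [1.2, 0, 0, 0, 0, 0, 1], [1.6, 0, 0, 0, 0, 0, 1], [2.0, 0, 0, 0, 0, 0, 1], [2.4, 0, 0, 0, 0, 0, 1], [2.8, 0, 0, 0, 0, 0, 1], [3.2, 0, 0, 0, 0, 0, 1], [3.6, 0, 0, 0, 0, 0, 1], [4.0, 0, 0, 0, 0, 0, 1], [4.3, 0, 0, 0, 0, 0, 1], [4.5, 0, 0, 0, 0, 0, 1]]
  ]
}}

```text
time_s: 5.6
position: [0.5821, 0.0229, 0.0296]
tcp_rot: [[0.058, 0.998, -0.0], [0.998, -0.058, -0.0], [-0.0, -0.0, -1.0]]
force: [-0.3, -2.8, 0.4]
opening: 1.0
grasp_force: 1.5
```

```bash
python3 - <<'E'
from rig import bot
import cv2,numpy as np
s=bot.capture("scene");t=bot.capture("top");print(bot.read_state()["force"])
f=lambda a:cv2.resize(a,(400,300),interpolation=cv2.INTER_CUBIC)
cv2.imwrite("pics/v4.png",np.hstack([f(s[190:340,200:400]),f(t[175:325,235:435])]))
E
```

```text
[ 0.13026157 -0.61796357  0.03724814]
```

View pics/v4.png

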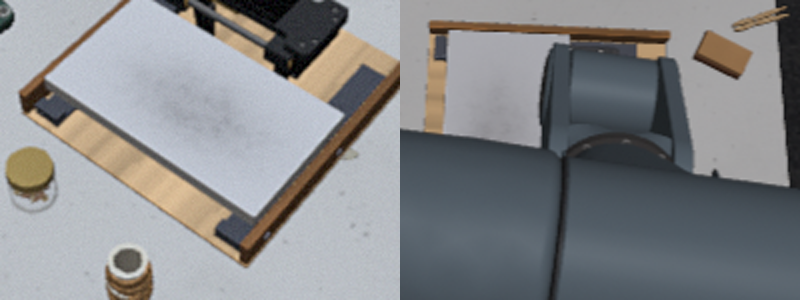

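The board is still riding high and square, with its front edge just short of the notch. I'll continue in small steps.

Call:
{"op": "apply_moves", "data": {
  "steps": [
    [[0.2, 0, 0, 0, 0, 0, 1], [0.4, 0, 0, 0, 0, 0, 1], [0.6, 0, 0, 0, 0, 0, 1], [0.7, 0, 0, 0, 0, 0, 1]]
  ]
}}

```text
time_s: 6.2
position: [0.5825, 0.0298, 0.0295]
tcp_rot: [[0.058, 0.998, -0.0], [0.998, -0.058, 0.0], [-0.0, -0.0, -1.0]]
force: [0.6, -2.6, 0.8]
opening: 0.999
grasp_force: 1.5
```

Call:
{"op": "apply_moves", "data": {
  "steps": [
    [[0.1, 0, 0, 0, 0, 0, 1], [0.2, 0, 0, 0, 0, 0, 1]]
  ]
}}

```text
time_s: 6.45
position: [0.5825, 0.0321, 0.0295]
tcp_rot: [[0.059, 0.998, -0.0], [0.998, -0.059, 0.001], [0.001, -0.0, -1.0]]
force: [0.3, -0.4, -0.5]
opening: 0.999
grasp_force: 0.0
```

Call:
{"op": "apply_moves", "data": {
  "steps": [
    [[0.1, 0, 0, 0, 0, 0, 1], [0.2, 0, 0, 0, 0, 0, 1]]
  ]
}}

```text
time_s: 6.7
position: [0.5826, 0.0338, 0.0294]
tcp_rot: [[0.058, 0.998, -0.0], [0.998, -0.058, -0.0], [-0.0, -0.0, -1.0]]
force: [0.2, -2.5, -0.1]
opening: 1.001
grasp_force: 1.2
```

```bash
python3 - <<'E'
from rig import bot
import cv2,numpy as np
s=bot.capture("scene");print(bot.read_state()["force"])
cv2.imwrite("pics/v5.png",cv2.resize(s[190:340,200:400],(800,600),interpolation=cv2.INTER_CUBIC))
E
```

```text
[-0.14669084 -2.14249047  0.51125065]
```

View pics/v5.png

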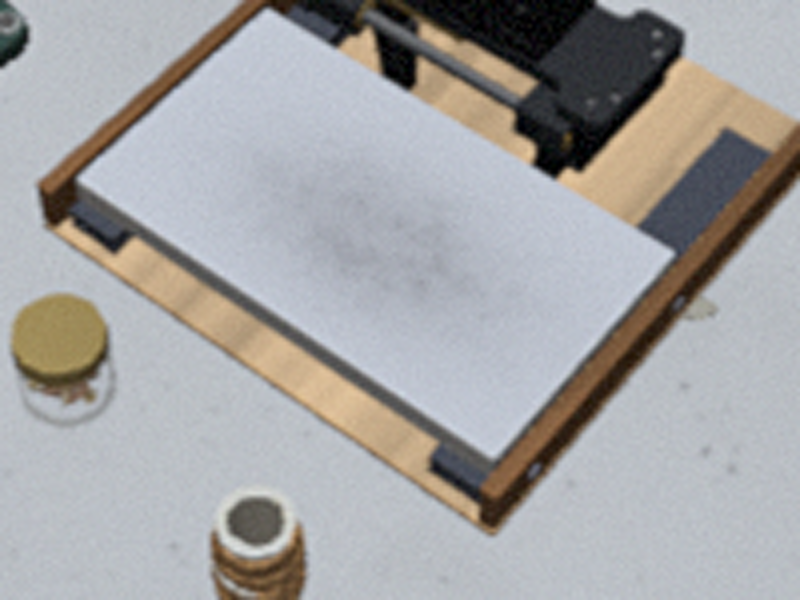

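```bash
python3 - <<'E'
from rig import bot
import cv2
from h import *
O=np.array([.5837,.0587]);a=np.radians(86.65);f=np.array([np.cos(a),np.sin(a)]);g=np.array([-f[1],f[0]])
c=bot.camera_model("scene")
for c0,z in[(.059,.046),(.061,.038)]:
  for x,y in[(75,-131),(75,131),(-75,131),(-75,-131)]:
    p=c["intrinsics"]@(c["R"]@np.r_[O+f*(c0+x/1e3)+g*y/1e3,z]+c["t"]);p=p[:2]/p[2]
    print(c0,z,x,y,((p-[200,190]+.5)*4-.5).round(0))
E
```

```text
0.059 0.046 75 -131 [ 75. 165.]
0.059 0.046 75 131 [497. 447.]
0.059 0.046 -75 131 [680. 239.]
0.059 0.046 -75 -131 [268.  -7.]
0.061 0.038 75 -131 [ 74. 177.]
0.061 0.038 75 131 [494. 459.]
0.061 0.038 -75 131 [676. 251.]
0.061 0.038 -75 -131 [266.   5.]
```

The corners I see, (79,184), (491,463), (677,252) and (270,10), match the seated prediction, so the board has dropped. I'll back off slowly, then raise the arm.

Call:
{"op": "apply_moves", "data": {
  "steps": [
    [[-0.3, 0, 0, 0, 0, 0, 1], [-0.8, 0, 0, 0, 0, 0, 1], [-1.5, 0, 0, 0, 0, 0, 1], [-2.5, 0, 0, 0, 0, 0, 1], [-3.5, 0, 0, 0, 0, 0, 1], [-3.5, 0, -3, 0, 0, 0, 1], [-3.5, 0, -7, 0, 0, 0, 1], [-3.5, 0, -12, 0, 0, 0, 1], [-10, 0, -15, 0, 0, 0, 1], [-16, 0, -15, 0, 0, 0, 1], [-22, 0, -15, 0, 0, 0, 1], [-28, 0, -15, 0, 0, 0, 1], [-28, 0, -15, 0, 0, 0, 1], [-28, 0, -15, 0, 0, 0, 1]]
  ]
}}

```text
time_s: 8.5
position: [0.5656, -0.246, 0.1792]
tcp_rot: [[0.06, 0.998, -0.001], [0.998, -0.06, 0.001], [0.001, -0.001, -1.0]]
force: [0.4, -0.4, 0.0]
opening: 1.0
grasp_force: 0.0
```

```bash
python3 - <<'E'
from rig import bot
import cv2,numpy as np
s=bot.capture("scene");t=bot.capture("top");st=bot.read_state();print(st["force"],st["time_s"])
f=lambda a:cv2.resize(a,(400,300),interpolation=cv2.INTER_CUBIC)
cv2.imwrite("pics/v6.png",np.hstack([f(s[190:340,200:400]),f(t[175:325,235:435])]))
E
```

```text
[-0.26286083 -0.03676654 -0.11095428] 8.6
```

View pics/v6.png

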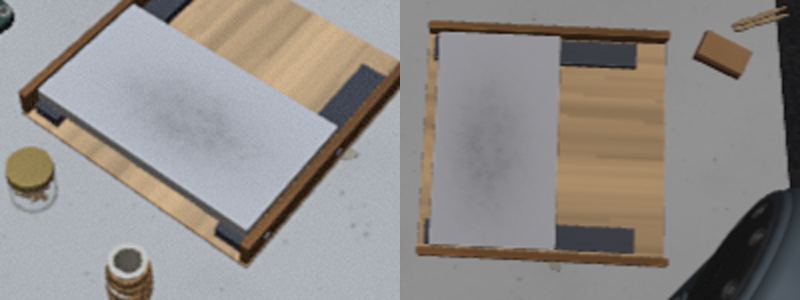

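The board lies flush and square, and the jar, spool and sanding block haven't moved. Handing in.

```bash
python3 -c "
from rig import bot
print(bot.hand_in())"
```

```text
the job is handed in; nothing more can be done
None
```

I pushed the board about 83 mm until it dropped into the notches; in the last pictures it lies flat and square, with the arm clear and the jar, spool and sanding block unmoved. I handed the job in at about 8.6 s, and the hand-in returned no verdict.

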